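# Shift the jar mill's gearbox into the flagged slot

## Robot

A 6-joint arm with a two-finger parallel gripper is mounted at the origin on the work surface. World frame = base frame: x ahead of the robot, y to its left, z up, the work surface at z = 0. Lengths are in m, angles in rad, forces in N, time in s.
With the tool pointing down it reaches from about 0.35 to 1 m from the base axis. Payload 7.1 kg.
Tool frame: the origin (TCP) lies between the finger pads; the fingertips stand 22 mm ahead of it and the grasp point (between the pads) lies 3 mm ahead of it; x points along the fingers, y is the direction in which the jaws open and shut, and the axes are right-handed (so a half turn about x gives the same grasp; the last joint's range is limited). The gripper opens to 85 mm and grips with 20 to 120 N. Pads are 22 mm wide; open, the fingers measure 114 mm over their backs; the gripper's body (76 mm by 85 mm) begins 54 mm behind the grasp point. The pads swing forward as they close: fully open they stand 13 mm farther back than shut.
Start: joints at [1.197, 0.423, 1.63, -0, 1.089, -0.019], TCP at [0.217, 0.586, 0.23] pointing down, gripper open.
Joint ranges: [-3, 3], [-0.9, 2.11], [0.09, 2.58], [-1.31, 4.45], [0.11, 2.69], [-2.54, 2.54]. Speed limits (rad/s): [2.39, 2.39, 3.01, 3.14, 3.14, 3.14].

## Interface

Orientations are given as a rotation vector (axis times angle).
In Python, from rig import manip gives the robot as it stands. The module is installed in compiled form; this text tells all that it offers. Calls block until the motion is done:
- manip.move_to(position, orientation): joint-space move of the TCP to a pose.
- manip.servo_line(position, orientation=None, rate=0.15): straight line of the TCP; orientation=None keeps the orientation; rate is the mean speed in m/s.
- manip.set_joints(angles): joint-space move.
- manip.command_gripper(opening, f_grip=None): finger opening in m; f_grip is the grip in N (None keeps the last); returns when the fingers have stopped.
- manip.hold(seconds).
- manip.solve_ik(position, orientation): joint angles nearest the present ones, or None.
- manip.camera(name): name is "scene" or "top" or "wrist"; returns a dict with "image" (420x560x3 uint8, red, green, blue), "fx", "fy", "cx", "cy" (pixels), "cam_to_world" (4x4, takes a point from camera to world coordinates); the wrist camera has in their place "mount" (4x4, takes a point from camera to tool coordinates, whose origin is the TCP and whose axes are the tool frame's). Camera axes: x right, y down, z forward; pixel columns grow to the right and rows downward; lengths in m; the calibration is good to about 2 mm. A picture is of the moment at which its call begins: read the wrist's pose just before it. There is no depth.
A pose or a line that the arm cannot do raises manip.IKError and nothing moves.
- manip.sign_off(): hands the job in, once; it reports no verdict.
Readings, each from a call of its own:
- manip.get_time(): time.
- manip.get_joint_positions(): joint angles.
- manip.get_joint_vel(): joint speeds.
- manip.get_tau(): joint torques, N m.
- manip.get_position(): TCP position.
- manip.get_ee_rot(): TCP orientation.
- manip.get_contact_force(): force on the tool from outside, world axes, zero at the start.
- manip.get_torque(): the same for the moment, N m.
- manip.get_width(): finger opening in m.
Only numpy, scipy, OpenCV 4.12 (cv2) and the standard library are available. Lean on these libraries where they do the work, as an engineer would, in place of code of your own. Each camera call takes 0.05 s, during which the arm holds its last target.

## Task

Push the shift lever of the jar mill through its H-gate, with the outside of the fingers and without gripping it, out of the left column, across neutral and fully home into the slot on the right (as the robot sees it) that is flagged by the upright T-shaped pin. Do not run it into the other right-hand slot, push gently, leave the things standing around it alone, and finish clear of the lever.

Things in the scene. Friction and masses are not known exactly. Their poses are not given: they have to be found in the camera images.
- gearbox: White housing of the jar mill, fixed to the bench, 170 (x) x 220 (y) mm, top z = 88 mm, turned about the vertical. Origin: centre of its underside, 20 mm under the lever's pivot. Own axes: +x is 'far' (away from the robot), +y is 'left'; left, right, near and far are meant along these. A roller bed with a white jar (top z = 128 mm) lies 120 to 360 mm left, a motor (top z = 80 mm) on the far side.
- gate (a point): Middle of the steel H-gate plate's top (z = 92 mm). Two columns, left and right, run near-far and are joined half-way by the neutral channel. Between them two fixed steel tongues, 14 mm wide in y, reach in along y = 0 from the near and far edges to within 11 mm of the middle; the lever's 12 mm round stem stops against them.
- knob (a point): Centre of the lever's knob: black upright cylinder, 30 mm across, 44 mm tall, on a 12 mm steel stem, 130 mm from the pivot along the stem (z = 150 mm when upright, about 140 mm at the slot ends). In gearbox axes it lies at x = 130 sin(shift_fa), y = 130 cos(shift_fa) sin(shift_lr) mm.
- shift_fa (a joint): Near-far lean of the lever, rad: 0 neutral, + leans far (gearbox +x), stops at +-0.31 (slot ends, knob 40 mm from the middle). Friction holds it where it is left; about 2 N at the knob moves it. The lever can cross between the columns only while this is within about +-0.07.
- shift_lr (a joint): Left-right lean of the lever, rad: 0 middle, + leans left (gearbox +y), stops at +-0.27 (knob 35 mm from the middle). At the start it is 0.20 to 0.26 (left column) and shift_fa is anywhere. Friction holds it; about 2 N at the knob moves it. The right column is where it is below -0.18.
- home_far (a point): Point fixed on the gearbox: where the knob's centre is when the lever is fully home in the right-hand far slot.
- home_near (a point): The same for the right-hand near slot.
- flag_pin: Dark steel T-pin, upright, 18 mm tall, its crossbar 36 mm long (near-far) and 9 mm wide, fixed on the housing's top beside the slot to be used (78 mm right of the middle, 36 mm far or near of it; top z = 106 mm). Origin: centre of its foot. The slot whose home point is nearer to it is the flagged one.
- blank_disc: Flat dark steel disc, 20 mm across, 3 mm high, fixed at the same place beside the other right-hand slot. The two left-hand slots have such discs too. Origin: centre of its underside.
- sample_jar: Bystander: small amber jar with white cap, 48 mm across, 70 mm tall, standing loose to the right of the gearbox. Origin: centre of its underside.
- beaker: Bystander: white ceramic beaker, 56 mm across, 75 mm tall, standing loose to the right of the gearbox. Origin: centre of its underside.
- wrench: Bystander: 150 mm wrench lying loose on the bench farther to the right. Origin: centre of its underside.

How it is judged:
At the end, for the whole second after the job is handed in: The lever stands at rest in the flagged right-hand slot: shift_lr below -0.17 and shift_fa beyond 0.25 rad (of 0.31) towards the flagged end, and the bystanders are where they were (within 25 mm) (((horizontal distance between flag_pin and home_far below 0.06 m and value of joint shift_fa above 0.25 rad) or (horizontal distance between flag_pin and home_near below 0.06 m and value of joint shift_fa below -0.25 rad)) and value of joint shift_lr below -0.17 rad and velocity of joint shift_lr between -0.05 and 0.05 rad/s and velocity of joint shift_fa between -0.05 and 0.05 rad/s and distance of each of sample_jar, beaker, wrench from where it was at the start of the episode below 0.025 m); the robot touches nothing.
It fails at once if the lever enters the right-hand slot that is not flagged (value of joint shift_lr below -0.15 rad and ((horizontal distance between flag_pin and home_far below 0.06 m and value of joint shift_fa below -0.16 rad) or (horizontal distance between flag_pin and home_near below 0.06 m and value of joint shift_fa above 0.16 rad))).
It fails at once if the lever is gripped or pushed with more than 30 N (contact force between the fingers and shift_fa above 30 N).
It fails at once if a bystander is moved more than 25 mm, lifted or tipped (distance of any of sample_jar, beaker, wrench from where it was at the start of the episode above 0.025 m or angle between any of sample_jar, beaker, wrench's own z axis and vertical above 0.4 rad).
It also fails if it takes over 64 s, if anything falls off the work surface, if the arm or the gripper's body presses on something with over 40 N, if the wrist force passes 120 N, or if a joint passes its speed limit or range.

## Working session

There is one attempt and no reset: what is moved stays moved. The work goes in short steps, each a Python script; the robot and the scene stay as the last script left them, time stands still between calls to the robot, and variables do not carry over. Pictures are saved under pics/ and viewed, and the job is handed in when it is done.

```bash
mkdir -p pics; ls; python3 - <<'E'
from rig import manip
import cv2,numpy as np
for n in ["scene","top","wrist"]:
    p=manip.get_position();c=manip.camera(n)
    cv2.imwrite(f"pics/{n}0.png",c["image"][:,:,::-1])
    print(n,c["fx"],c["fy"],c["cx"],c["cy"]); print(np.round(c.get("cam_to_world",c.get("mount")),4))
print(manip.get_time(),p,manip.get_ee_rot())
E
```

```text
pics
scene 408.5829859315388 408.5829859315388 280.1943750528195 216.17541709113536
[[ 0.3176  0.6104 -0.7256  1.0688]
 [ 0.9482 -0.2085  0.2396 -0.3069]
 [-0.0051 -0.7642 -0.645   0.535 ]
 [ 0.      0.      0.      1.    ]]
top 431.6399653896645 431.6399653896645 284.69345433462684 207.4986600902018
[[ 0.0041 -0.9971  0.0766  0.517 ]
 [-0.9999 -0.0031  0.0136 -0.1509]
 [-0.0133 -0.0767 -0.997   0.8348]
 [ 0.      0.      0.      1.    ]]
wrist 361.13686129933757 361.13686129933757 274.61186772386316 212.2425527769147
[[-1.000e-04 -2.724e-01  9.622e-01 -1.427e-01]
 [ 1.000e+00  1.000e-03  4.000e-04 -1.000e-04]
 [-1.100e-03  9.622e-01  2.724e-01 -6.900e-02]
 [ 0.000e+00  0.000e+00  0.000e+00  1.000e+00]]
0.15 [0.21690976 0.58560059 0.2291101 ] [ 0.27747246  1.55305666 -0.2793372 ]
```

View pics/scene0.png

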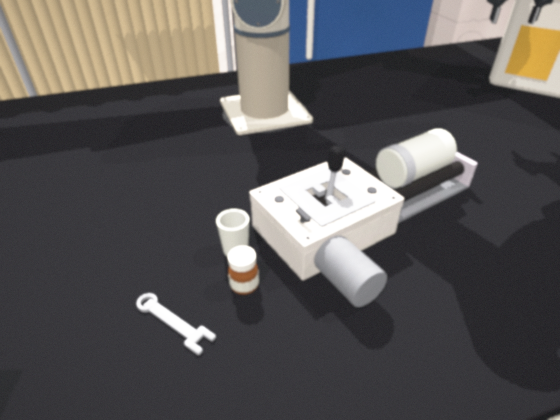

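View pics/top0.png

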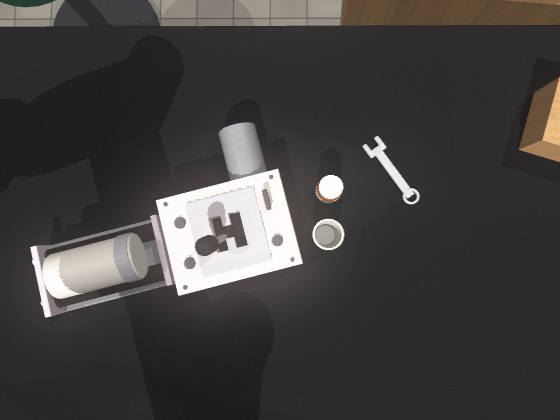

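The top view shows the housing with its T-pin candidate at about (267,197), far right. A disc is at (277,240), near right, and the knob is at about (207,245). I'll enlarge the picture and measure.

```bash
cat > h.py <<'E'
from rig import manip
import cv2,numpy as np
def ray(c,u,v):
    T=np.array(c["cam_to_world"]);d=T[:3,:3]@np.array([(u-c["cx"])/c["fx"],(v-c["cy"])/c["fy"],1]);return T[:3,3],d
def onz(c,u,v,z):
    o,d=ray(c,u,v);return (o+d*(z-o[2])/d[2])
def proj(c,p):
    T=np.linalg.inv(np.array(c["cam_to_world"]));q=T[:3,:3]@np.array(p)+T[:3,3];return q[0]/q[2]*c["fx"]+c["cx"],q[1]/q[2]*c["fy"]+c["cy"]
E
python3 - <<'E'
from h import *
c=manip.camera("top");im=c["image"][:,:,::-1].copy()
cv2.imwrite("pics/topz.png",cv2.resize(im[160:305,145:345],None,fx=4,fy=4,interpolation=cv2.INTER_CUBIC))
s=manip.camera("scene");im2=s["image"][:,:,::-1].copy()
cv2.imwrite("pics/scz.png",cv2.resize(im2[135:305,205:405],None,fx=3.5,fy=3.5,interpolation=cv2.INTER_CUBIC))
E
```

```text
(no output)
```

View pics/topz.png

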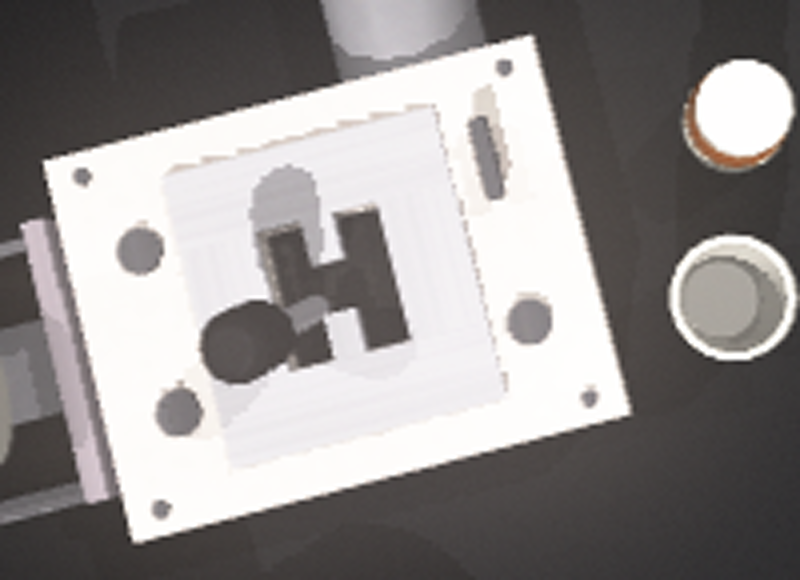

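View pics/scz.png

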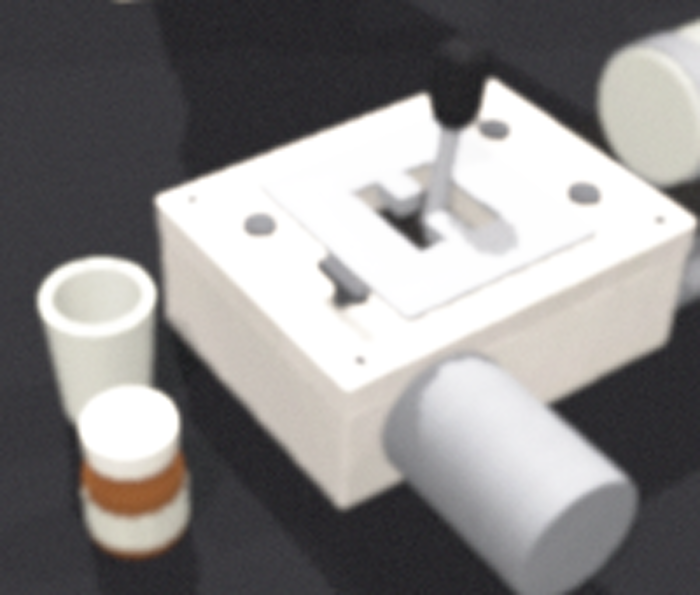

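The enlarged views show the T-pin at zoom (487,158), beside the far-right slot. Flat discs are at (530,320), (140,248) and (179,410). The flagged slot is far-right, and the knob leans left and near. Next I'll compute the gearbox pose and the knob position.

```bash
python3 - <<'E'
from h import *
c=manip.camera("top");im=c["image"]
m=(im.min(2)>185).astype(np.uint8);m[:, :155]=0
n,l,st,ce=cv2.connectedComponentsWithStats(m)
i=[k for k in range(1,n) if st[k,4]>2000 and 190<ce[k][0]<270];print(st[i],ce[i])
k=max(i,key=lambda k:st[k,4])
pts=np.argwhere(l==k)[:,::-1]
W=np.array([onz(c,u,v,0.088)[:2] for u,v in pts])
r=cv2.minAreaRect(W.astype(np.float32));print(r)
a=r[2]; g=np.array(r[0])
# discs/knob
th=None
for nm,(u,v),z in [("TL",(43,160),.088),("TR",(533,36),.088),("BR",(630,410),.088),("BL",(135,543),.088),("pinTop",(487,158),.106),("disc",(530,320),.091),("jar",(745,110),.07),("beaker",(733,297),.075),("d3",(140,249),.091),("d4",(179,410),.091)]:
    print(nm,np.round(onz(c,145+(u-1.5)/4,160+(v-1.5)/4,z),4))
# knob
d=(im.max(2)<75).astype(np.uint8)
print(im[245,205],im[240,225])
crop=im[225:265,190:225].max(2)
s=manip.camera("scene")
kt=(145+238/4,160+345/4)
for uv in [(205+457/3.5,135+52/3.5)]:
    o,dd=ray(s,*uv); print("scene top ray at z .160,.164", [onz(s,*uv,z) for z in(.15,.16,.165)])
print([onz(c,*kt,z) for z in(.15,.16,.165)])
E
```

```text
[[  156   169   146   126 10403]] [[229.34115159 231.9028165 ]]
((0.5331143140792847, -0.04260367155075073), (0.17035648226737976, 0.2206081748008728), 14.751133918762207)
TL [0.5875 0.085  0.088 ]
TR [ 0.6425 -0.1285  0.088 ]
BR [ 0.4804 -0.171   0.088 ]
BL [0.4228 0.041  0.088 ]
pinTop [ 0.5872 -0.1098  0.106 ]
disc [ 0.5187 -0.1279  0.091 ]
jar [ 0.6124 -0.2226  0.07  ]
beaker [ 0.5292 -0.2165  0.075 ]
d3 [0.5487 0.0409 0.091 ]
d4 [0.4796 0.0226 0.091 ]
[93 87 86] [103  98  96]
scene top ray at z .160,.164 [array([ 0.49194061, -0.01028154,  0.15      ]), array([ 0.50692446, -0.01798666,  0.16      ]), array([ 0.51441639, -0.02183922,  0.165     ])]
[array([ 0.50767006, -0.014712  ,  0.15      ]), array([ 0.50780654, -0.01670033,  0.16      ]), array([ 0.50787478, -0.0176945 ,  0.165     ])]
```

Flagged: far-right. The gearbox pose is (0.533, -0.0426) with yaw 14.75°. The knob is at about (-16, +28) mm in gearbox axes, so the lever is in the left column, near side. Next I'll shut the fingers and go over the near side.

```bash
cat >> h.py <<'E'
from scipy.spatial.transform import Rotation as R
G=np.array([0.5331,-0.0426]);TH=np.deg2rad(14.75)
C,S=np.cos(TH),np.sin(TH)
def w(x,y,z): # gearbox mm -> world
    return np.array([G[0]+(C*x-S*y)/1e3,G[1]+(S*x+C*y)/1e3,z/1e3])
def inv(p):
    d=(np.array(p[:2])-G)*1e3;return np.round([C*d[0]+S*d[1],-S*d[0]+C*d[1],p[2]*1e3],1)
def ori(sgn=1): # tool x down, tool y along sgn*gearbox y
    X=np.array([0,0,-1.]);Y=sgn*np.array([-S,C,0]);return R.from_matrix(np.c_[X,Y,np.cross(X,Y)]).as_rotvec()
def pic(n,f,crop=None,k=1):
    c=manip.camera(n);im=c["image"][:,:,::-1]
    if crop: im=im[crop[1]:crop[3],crop[0]:crop[2]]
    cv2.imwrite(f"pics/{f}.png",cv2.resize(im,None,fx=k,fy=k,interpolation=cv2.INTER_CUBIC));return c
def push(x,y,z,rate=.04,step=3,lim=12):
    """step towards gearbox target, stop on force rise"""
    f0=np.array(manip.get_contact_force());a=inv(manip.get_position());b=np.array([x,y,z],float)
    n=max(1,int(np.ceil(np.linalg.norm(b-a)/step)));mx=0
    for i in range(1,n+1):
        manip.servo_line(w(*(a+(b-a)*i/n)),None,rate)
        f=np.linalg.norm(np.array(manip.get_contact_force())-f0);mx=max(mx,f)
        if f>lim: break
    print("push end",inv(manip.get_position()),"f",round(f,1),"max",round(mx,1),"t",round(manip.get_time(),1))
E
python3 - <<'E'
from h import *
print(R.from_rotvec(manip.get_ee_rot()).as_matrix().round(2))
manip.command_gripper(0.0)
p=manip.get_position()
for s in (1,-1):
    print(s,manip.solve_ik(w(-70,28,260),ori(s)))
cur=R.from_rotvec(manip.get_ee_rot()).as_matrix()[:,1]
s=1 if cur@np.array([-S,C,0])>0 else -1
print("using",s,manip.get_contact_force())
manip.move_to(w(-65,28,260),ori(s))
print(inv(manip.get_position()),manip.get_contact_force(),manip.get_width(),manip.get_time())
pic("scene","scA");pic("wrist","wrA")
E
```

```text
[[-0.    0.35  0.94]
 [-0.    0.94 -0.35]
 [-1.   -0.   -0.  ]]
1 [-9.85344044e-02  1.36607048e-01  1.95304112e+00 -4.44089210e-16
  1.05194448e+00 -1.92676680e+00]
-1 [-9.85344044e-02  1.36607048e-01  1.95304112e+00 -8.88178420e-16
  1.05194448e+00  1.21482586e+00]
using 1 [ 0.19372659  0.79183981 -0.11578794]
[-64.7  28.4 260. ] [0.38254659 0.328481   0.28208323] -3.6181303615006174e-05 3.4833
```

View pics/scA.png

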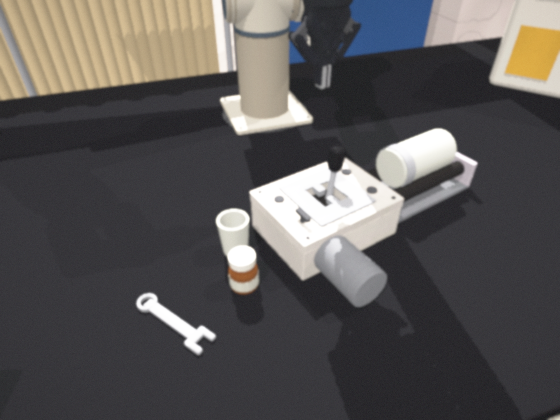

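View pics/wrA.png

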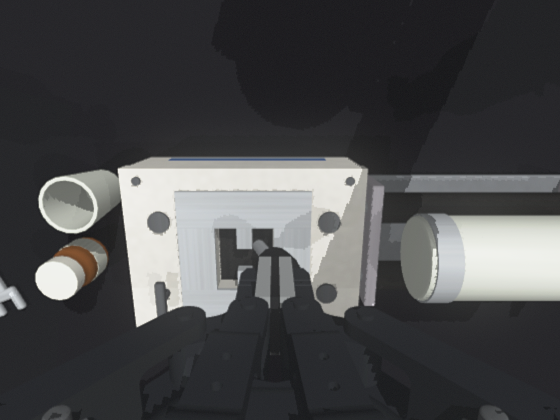

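The scene view shows the closed fingertips at about (322,87), clear of everything. The wrist view shows the knob hidden behind the fingers, with the fingertips at (275,258). I'll check the tip height, descend on the near side, and push far to neutral.

```bash
python3 - <<'E'
from h import *
s=manip.camera("scene")
p=manip.get_position()
for d in (5,15,22,30): print(d,proj(s,[p[0],p[1],p[2]-d/1e3]))
manip.servo_line(w(-65,28,150),None,.15)
pic("scene","scB",(205,85,405,255),3.5)
print(inv(manip.get_position()),manip.get_contact_force())
E
```

```text
5 (np.float64(321.9771457892758), np.float64(89.28697768685689))
15 (np.float64(321.61791714492836), np.float64(94.97710383297512))
22 (np.float64(321.3704127790607), np.float64(98.89753469410648))
30 (np.float64(321.09144797261456), np.float64(103.3162940663983))
[-64.3  27.8 150.8] [-0.0426766  -0.41905596  0.76149166]
```

View pics/scB.png

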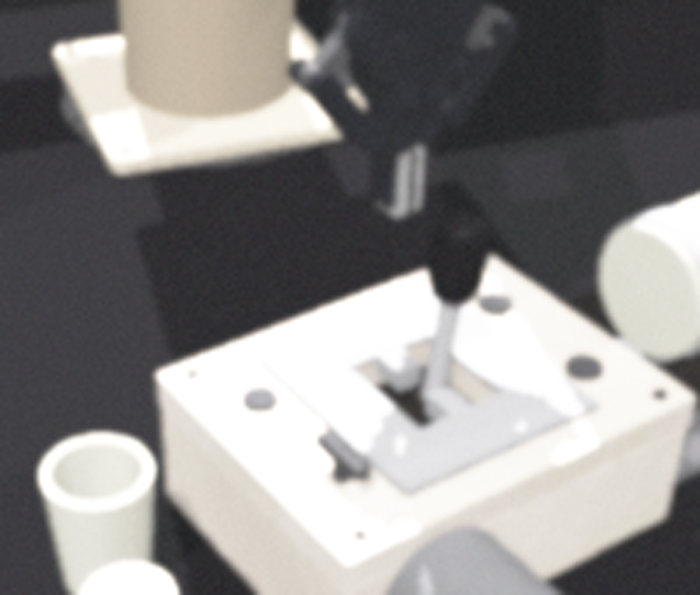

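```bash
python3 - <<'E'
from h import *
s=manip.camera("scene")
for y in (14,42):
  for x in (-75,-53):
    for z in (150,140,128): 
        q=proj(s,w(x,y,z)); print(x,y,z,np.round([(q[0]-205)*3.5,(q[1]-85)*3.5]))
q=proj(s,w(-16,28,150));print("knob",np.round([(q[0]-205)*3.5,(q[1]-85)*3.5]))
c=pic("wrist","wrB");M=np.array(c["mount"])
def pw(p):
    q=np.linalg.inv(M)@np.r_[p,1];return np.round([q[0]/q[2]*c["fx"]+c["cx"],q[1]/q[2]*c["fy"]+c["cy"]])
for x in (.0,.01,.022): print(x,pw([x,-.0145,-.011]),pw([x,.0145,.011]),pw([x,.0145,-.011]))
pic("top","topB",(145,160,345,305),4)
E
```

```text
-75 14 150 [364. 207.]
-75 14 140 [363. 223.]
-75 14 128 [362. 243.]
-53 14 150 [389. 225.]
-53 14 140 [388. 241.]
-53 14 128 [387. 261.]
-75 42 150 [406. 192.]
-75 42 140 [405. 208.]
-75 42 128 [403. 227.]
-53 42 150 [432. 209.]
-53 42 140 [430. 226.]
-53 42 128 [429. 245.]
knob [455. 248.]
0.0 [241. 252.] [308. 299.] [309. 252.]
0.01 [243. 244.] [306. 288.] [307. 244.]
0.022 [245. 235.] [304. 277.] [305. 235.]
```

View pics/wrB.png

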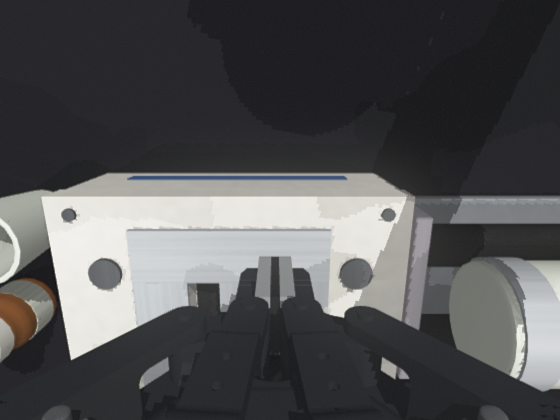

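View pics/topB.png

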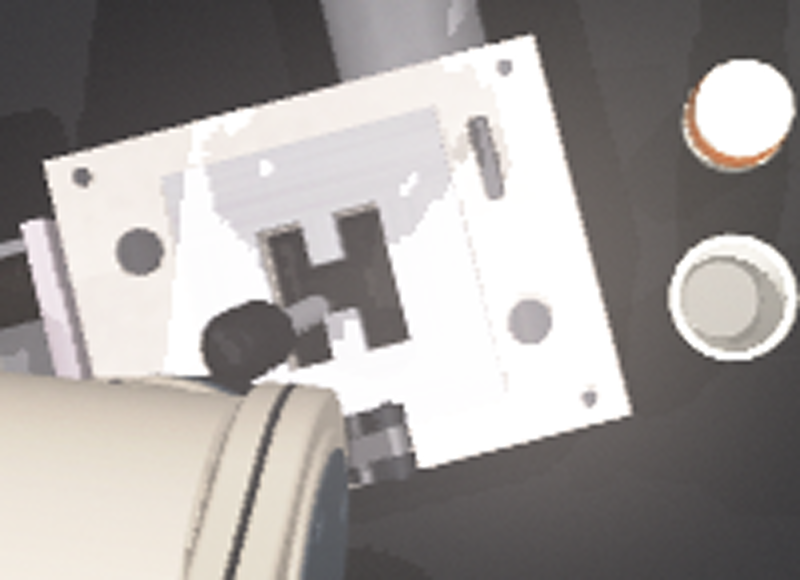

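```bash
python3 - <<'E'
from h import *
s=manip.camera("scene");im=s["image"][:,:,::-1][85:175,270:370].astype(float)
im=np.clip(255*(im/255)**.45,0,255).astype(np.uint8)
o=cv2.resize(im,None,fx=6,fy=6,interpolation=cv2.INTER_CUBIC)
p=manip.get_position()
for d in (0,.01,.022):
    q=proj(s,p-np.array([0,0,d]));cv2.circle(o,(int((q[0]-270)*6),int((q[1]-85)*6)),4,(0,0,255),1)
cv2.imwrite("pics/scC.png",o)
E
```

```text
(no output)
```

View pics/scC.png

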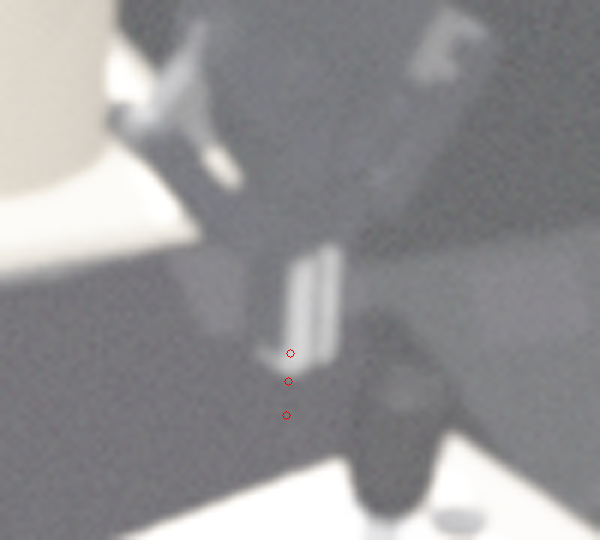

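The view puts the shut fingertip only about 3 mm ahead of the TCP, not 22 mm. I'll choose TCP z = 137 mm, which is safe either way, and push far.

```bash
python3 - <<'E'
from h import *
push(-65,28,137,.1,20)
f0=np.array(manip.get_contact_force());B=np.array([C,S,0])
for x in range(-60,-27,4):
    manip.servo_line(w(x,28,137),None,.05)
    f=np.array(manip.get_contact_force())-f0; print(x,inv(manip.get_position()),np.round([f@B,np.linalg.norm(f)],1))
pic("top","topC",(145,160,345,305),4);pic("scene","scD",(205,105,405,255),3.5)
print(manip.get_time())
E
```

```text
push end [-65.4  28.2 136.7] f 1.1 max 1.1 t 5.0
-60 [-59.3  27.8 137.4] [-0.4  1.2]
-56 [-55.6  27.9 137.1] [-0.7  1.1]
-52 [-51.7  28.  137. ] [-0.6  1.1]
-48 [-47.7  28.  137. ] [-0.1  0.6]
-44 [-43.7  28.  137. ] [-0.4  1. ]
-40 [-40.1  28.1 136.9] [-0.3  1.5]
-36 [-35.9  28.  136.9] [-1.6  2.2]
-32 [-31.7  28.  137. ] [-1.5  1.7]
-28 [-27.7  27.9 137. ] [-0.6  1.2]
7.4
```

View pics/topC.png

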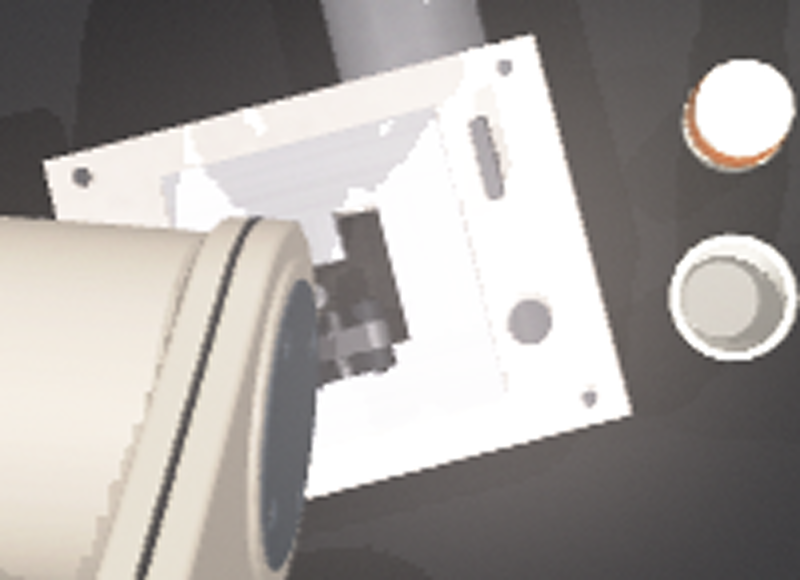

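View pics/scD.png

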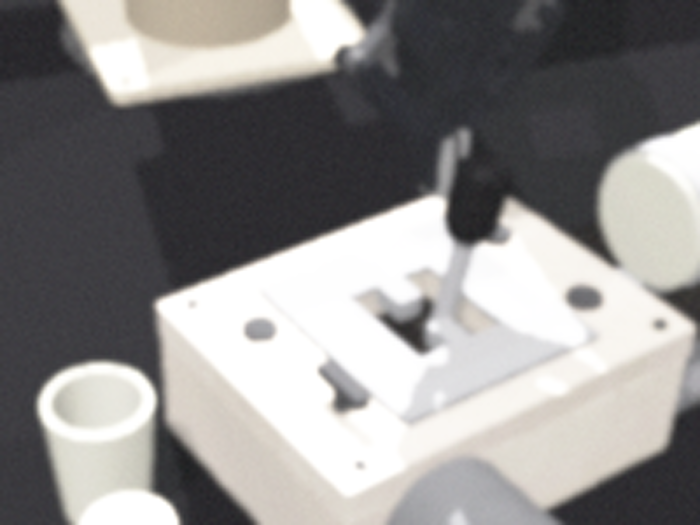

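The knob has moved far. In the scene zoom it is centred at about (476,193), with the finger tip behind it. I'll compare that with predictions.

```bash
cat >> h.py <<'E'
def lever(fa,lr,r):
    return r*np.sin(fa), r*np.cos(fa)*np.sin(lr), 20+r*np.cos(fa)*np.cos(lr)
E
python3 - <<'E'
from h import *
s=manip.camera("scene")
for fa in (-.1,-.05,0):
  for lr in (.2,.25):
    print(fa,lr,[np.round([(q[0]-205)*3.5,(q[1]-105)*3.5]) for q in (proj(s,w(*lever(fa,lr,r))) for r in (108,130,152))])
g=s["image"][105:255,205:405].max(2)
g=cv2.resize(g,None,fx=3.5,fy=3.5,interpolation=cv2.INTER_CUBIC)
m=(g<52).astype(np.uint8);m[:140]=0;m[245:]=0;m[:,:440]=0;m[:,520:]=0
for r in range(190,245,10):
    xs=np.where(m[r])[0]; print(r,xs.min() if len(xs) else 0,xs.max() if len(xs) else 0)
E
```

```text
-0.1 0.2 [array([448., 228.]), array([455., 188.]), array([463., 146.])]
-0.1 0.25 [array([456., 227.]), array([465., 186.]), array([474., 145.])]
-0.05 0.2 [array([455., 232.]), array([464., 193.]), array([473., 152.])]
-0.05 0.25 [array([462., 231.]), array([473., 191.]), array([484., 150.])]
0 0.2 [array([461., 237.]), array([472., 198.]), array([483., 158.])]
0 0.25 [array([469., 236.]), array([481., 197.]), array([494., 157.])]
190 454 519
200 453 499
210 452 496
220 451 492
230 454 489
240 0 0
```

The lever leans about -0.02 near-far, which is almost neutral. I'll nudge it 1.5 mm, retreat, go round to its left side, and push right.

```bash
python3 - <<'E'
from h import *
manip.servo_line(w(-26,28,137),None,.03)
manip.servo_line(w(-55,30,137),None,.12)
pic("top","topD",(145,160,345,305),4)
manip.servo_line(w(-45,82,137),None,.12)
manip.servo_line(w(0,82,137),None,.12)
pic("scene","scE",(205,105,405,255),3.5)
print(inv(manip.get_position()),manip.get_contact_force(),manip.get_time())
E
```

```text
[ -1.1  81.9 136.6] [-0.05848787 -0.4126748  -0.81755561] 9.3083
```

View pics/topD.png

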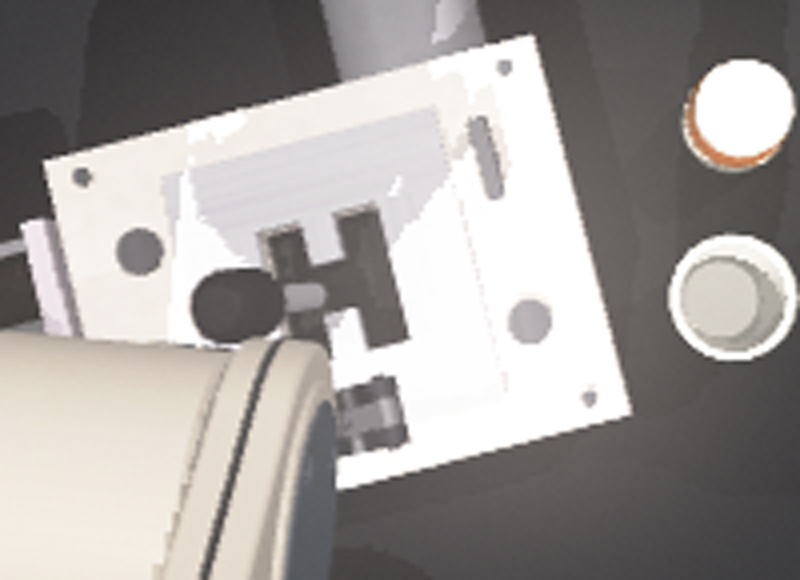

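View pics/scE.png

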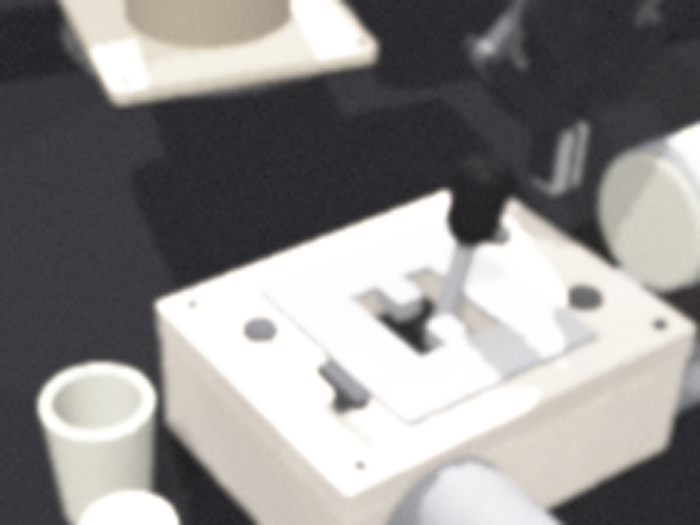

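The top view shows the knob top at zoom (228,305) and the stem entering the neutral channel at about (320,295). I'll check that numerically.

```bash
python3 - <<'E'
from h import *
c=manip.camera("top")
z=lambda q:np.round([(q[0]-145)*4+1.5,(q[1]-160)*4+1.5])
print("gate",z(proj(c,w(0,0,92))))
for fa in (-.05,0,.05):
    print(fa,[z(proj(c,w(*lever(fa,.24,r)))) for r in (75,108,152)])
im=cv2.imread("pics/topD.png").max(2)
m=(im<75).astype(np.uint8)[265:345,185:285];ys,xs=np.nonzero(m);print(xs.mean()+185,ys.mean()+265,xs.min()+185,ys.min()+265,ys.max()+265)
E
```

```text
gate [332. 286.]
-0.05 [array([294., 305.]), array([263., 312.]), array([218., 324.])]
0 [array([291., 296.]), array([260., 300.]), array([213., 305.])]
0.05 [array([289., 288.]), array([257., 287.]), array([209., 286.])]
232.925 301.85 194 270 341
```

The lean is about 0, so the lever is in neutral. Pushing right.

```bash
python3 - <<'E'
from h import *
f0=np.array(manip.get_contact_force());Yg=np.array([-S,C,0]);Xg=np.array([C,S,0])
manip.servo_line(w(0,66,137),None,.1)
y=66
while y>-1:
    y-=3 if y>8 else 1.5
    manip.servo_line(w(0,y,137),None,.05)
    f=np.array(manip.get_contact_force())-f0
    print(y,inv(manip.get_position())[:2],np.round([f@Xg,f@Yg,f[2]],1))
    if np.linalg.norm(f)>9: break
pic("scene","scF",(205,105,405,255),3.5);pic("top","topF",(145,160,345,305),4)
print(manip.get_time())
E
```

```text
63 [-0.1 63. ] [ 0.4 -0.5  0.6]
60 [-0.  60.1] [-0.1  0.2 -0.4]
57 [ 0.  56.9] [0.4 0.5 0.6]
54 [-0.  53.8] [ 1.1 -0.8  1.6]
51 [-0.  50.8] [0.1 0.  1.1]
48 [-0.  47.8] [0.8 0.5 0.1]
45 [ 0.  44.8] [ 0.9  0.1 -0.4]
42 [-0.  41.8] [1.3 0.3 1. ]
39 [-0.  38.8] [0.2 0.3 1. ]
36 [-0.  35.8] [-0.2 -0.5  1. ]
33 [-0.  32.8] [-0.9 -0.3 -0.4]
30 [-0.  29.8] [-0.1  0.2 -0.9]
27 [ 0.  26.8] [-0.2 -0.1  0.1]
24 [-0.  23.8] [ 0.6 -0.2  0.9]
21 [-0.  20.8] [ 0.2 -0.3  1. ]
18 [-0.  17.8] [ 0.9 -0.3  0.6]
15 [-0.  14.8] [ 0.5 -0.4  0.4]
12 [-0.  11.8] [0.7 0.1 1.7]
9 [-0.   8.8] [ 1.8 -0.7  0.2]
6 [-0.   5.8] [ 1.1  0.2 -0.8]
4.5 [-0.   4.4] [ 1.  -0.  -0.2]
3.0 [-0.  3.] [0.1 1.  0.1]
1.5 [-0.   1.4] [-0.2  0.4 -1.3]
0.0 [ 0.  -0.1] [ 0.5 -0.2 -0.3]
-1.5 [ 0.  -1.6] [ 0.4  0.3 -0.3]
16.0167
```

View pics/scF.png

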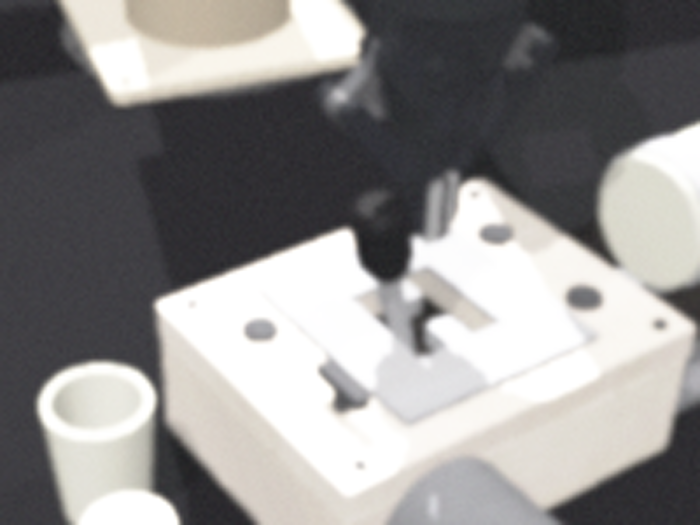

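View pics/topF.png

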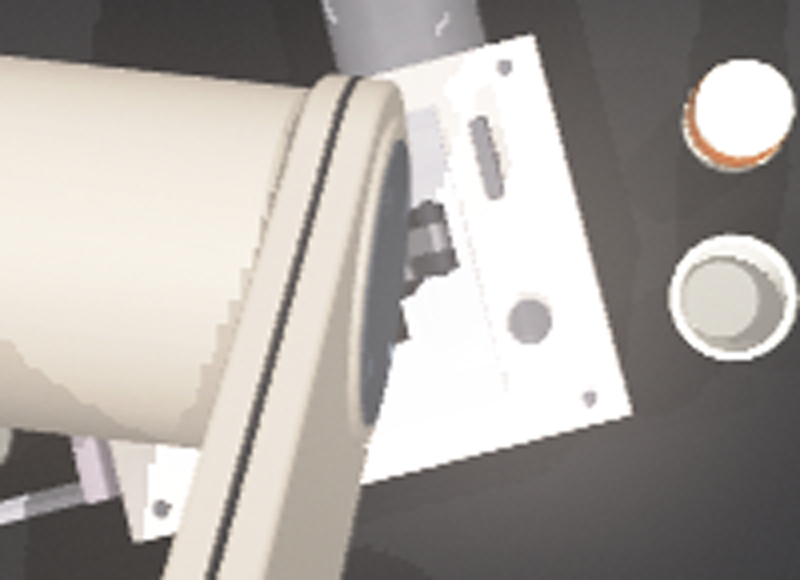

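The lever has crossed to the right: the knob is at scene zoom (383,240) and the stem is in the right column. Comparing with predictions.

```bash
python3 - <<'E'
from h import *
s=manip.camera("scene")
for fa in (-.05,0,.05):
  for lr in (-.12,-.16,-.2,-.25):
    print(fa,lr,[tuple(np.round([(q[0]-205)*3.5,(q[1]-105)*3.5])) for q in (proj(s,w(*lever(fa,lr,r))) for r in (80,108,130,152))])
g=s["image"][105:255,205:405].max(2)
g=cv2.resize(g,None,fx=3.5,fy=3.5,interpolation=cv2.INTER_CUBIC)
for r in range(230,285,8):
    xs=np.where(g[r,340:430]<60)[0]+340; print(r,xs.min() if len(xs) else 0,xs.max() if len(xs) else 0)
E
```

```text
-0.05 -0.12 [(np.float64(405.0), np.float64(295.0)), (np.float64(401.0), np.float64(251.0)), (np.float64(398.0), np.float64(215.0)), (np.float64(395.0), np.float64(177.0))]
-0.05 -0.16 [(np.float64(400.0), np.float64(298.0)), (np.float64(394.0), np.float64(255.0)), (np.float64(390.0), np.float64(220.0)), (np.float64(385.0), np.float64(183.0))]
-0.05 -0.2 [(np.float64(395.0), np.float64(301.0)), (np.float64(387.0), np.float64(259.0)), (np.float64(381.0), np.float64(224.0)), (np.float64(374.0), np.float64(188.0))]
-0.05 -0.25 [(np.float64(389.0), np.float64(305.0)), (np.float64(379.0), np.float64(264.0)), (np.float64(370.0), np.float64(231.0)), (np.float64(362.0), np.float64(196.0))]
0 -0.12 [(np.float64(410.0), np.float64(299.0)), (np.float64(408.0), np.float64(256.0)), (np.float64(406.0), np.float64(221.0)), (np.float64(405.0), np.float64(184.0))]
0 -0.16 [(np.float64(405.0), np.float64(302.0)), (np.float64(401.0), np.float64(260.0)), (np.float64(398.0), np.float64(226.0)), (np.float64(394.0), np.float64(189.0))]
0 -0.2 [(np.float64(400.0), np.float64(305.0)), (np.float64(394.0), np.
[... 336 characters left out ...]
, np.float64(262.0)), (np.float64(414.0), np.float64(227.0)), (np.float64(414.0), np.float64(192.0))]
0.05 -0.16 [(np.float64(410.0), np.float64(306.0)), (np.float64(408.0), np.float64(266.0)), (np.float64(406.0), np.float64(232.0)), (np.float64(404.0), np.float64(197.0))]
0.05 -0.2 [(np.float64(405.0), np.float64(309.0)), (np.float64(401.0), np.float64(270.0)), (np.float64(397.0), np.float64(237.0)), (np.float64(394.0), np.float64(203.0))]
0.05 -0.25 [(np.float64(398.0), np.float64(313.0)), (np.float64(392.0), np.float64(275.0)), (np.float64(387.0), np.float64(244.0)), (np.float64(381.0), np.float64(211.0))]
230 357 412
238 359 406
246 361 406
254 362 406
262 365 404
270 372 401
278 384 389
```

Lean is about 0.01 near-far and -0.24 left-right, so the lever is in the right column. I'll go round to the near side and push far with a force guard.

```bash
python3 - <<'E'
from h import *
manip.servo_line(w(0,18,137),None,.1)
manip.servo_line(w(-58,18,137),None,.12)
manip.servo_line(w(-58,-31,137),None,.12)
manip.hold(.1)
f0=np.array(manip.get_contact_force());Yg=np.array([-S,C,0]);Xg=np.array([C,S,0])
manip.servo_line(w(-36,-31,137),None,.1)
x=-36
while x<9:
    x+=3 if x<3 else 1
    manip.servo_line(w(x,-31,137),None,.05)
    f=np.array(manip.get_contact_force())-f0
    print(x,inv(manip.get_position())[:2],np.round([f@Xg,f@Yg,f[2]],1))
    if -(f@Xg)>7: break
pic("scene","scG",(205,105,405,255),3.5)
print(manip.get_time())
s=manip.camera("scene")
for fa in (.2,.25,.28,.31):
    print(fa,[tuple(np.round([(q[0]-205)*3.5,(q[1]-105)*3.5])) for q in (proj(s,w(*lever(fa,-.24,r))) for r in (108,130,152))])
E
```

```text
-33 [-33.2 -30.9] [-0.  -0.8  1. ]
-30 [-29.9 -31.1] [ 1.4 -0.4  0.6]
-27 [-26.8 -31. ] [ 0.6 -0.4  0.8]
-24 [-24.1 -30.9] [ 0.1 -0.8  1.1]
-21 [-20.9 -30.9] [0.3 0.1 0.8]
-18 [-17.8 -31. ] [-1.1  0.7  0.7]
-15 [-14.8 -31. ] [ 0.7 -0.5  0.6]
-12 [-11.8 -31. ] [ 0.1 -0.3  0.5]
-9 [ -8.8 -31. ] [ 0.3 -1.2  0.4]
-6 [ -5.8 -31. ] [-0.4 -0.4  1.3]
-3 [ -2.8 -31. ] [-0.9 -0.6 -0. ]
0 [  0.2 -31. ] [-0.4  0.4  0.2]
3 [  3.2 -31. ] [-0.4  0.4  0.3]
4 [  4. -31.] [-0.5 -0.4 -0.7]
5 [  5. -31.] [-0.4 -0.5  0.4]
6 [  6. -31.] [-1.4 -0.2  0.8]
7 [  7.1 -31. ] [-0.6 -0.1 -0.2]
8 [  8.1 -31. ] [-0.6 -0.1  1.1]
9 [  9.1 -31. ] [-0.4 -0.5  0.9]
22.8667
0.2 [(np.float64(414.0), np.float64(293.0)), (np.float64(414.0), np.float64(265.0)), (np.float64(414.0), np.float64(236.0))]
0.25 [(np.float64(421.0), np.float64(300.0)), (np.float64(423.0), np.float64(274.0)), (np.float64(425.0), np.float64(246.0))]
0.28 [(np.float64(426.0), np.float64(305.0)), (np.float64(428.0), np.float64(279.0)), (np.float64(431.0), np.float64(253.0))]
0.31 [(np.float64(430.0), np.float64(309.0)), (np.float64(433.0), np.float64(285.0)), (np.float64(437.0), np.float64(260.0))]
```

View pics/scG.png

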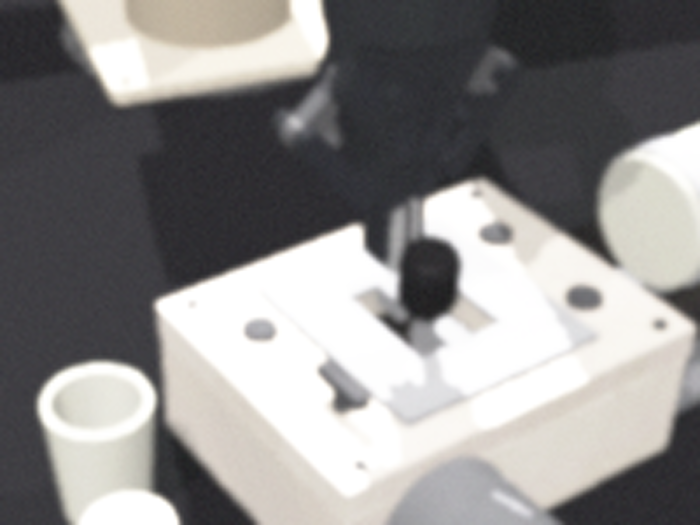

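The knob is now at scene zoom (430,278), a lean of about 0.27–0.28. I'll push in 0.5 mm steps until contact with the end stop shows.

```bash
python3 - <<'E'
from h import *
f0=np.array(manip.get_contact_force());Xg=np.array([C,S,0])
x=9
while x<14:
    x+=.5
    manip.servo_line(w(x,-31,137),None,.02)
    f=np.mean([manip.get_contact_force() for _ in range(3)],0)-f0
    print(x,inv(manip.get_position())[:2],np.round([f@Xg],1))
    if -(f@Xg)>4: break
manip.servo_line(w(-40,-31,137),None,.12)
manip.servo_line(w(-75,-31,170),None,.15)
manip.servo_line(w(-110,0,260),None,.15)
pic("scene","scH",(205,105,405,255),3.5);pic("top","topH",(145,160,345,305),4)
print(manip.get_time(),manip.get_contact_force())
E
```

```text
9.5 [  9.5 -31. ] [-0.2]
10.0 [ 10. -31.] [-1.1]
10.5 [ 10.5 -31. ] [-0.1]
11.0 [ 11.1 -31. ] [-0.5]
11.5 [ 11.5 -31. ] [-1.5]
12.0 [ 12. -31.] [-1.4]
12.5 [ 12.6 -31. ] [-1.]
13.0 [ 13. -31.] [-0.7]
13.5 [ 13.5 -31. ] [-0.1]
14.0 [ 14.1 -31. ] [-1.1]
27.4083 [ 0.37496716 -0.92007017  0.4117054 ]
```

View pics/scH.png

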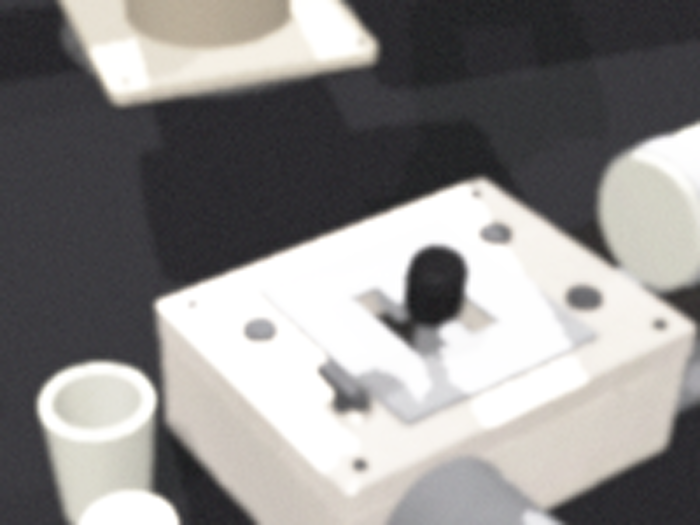

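View pics/topH.png

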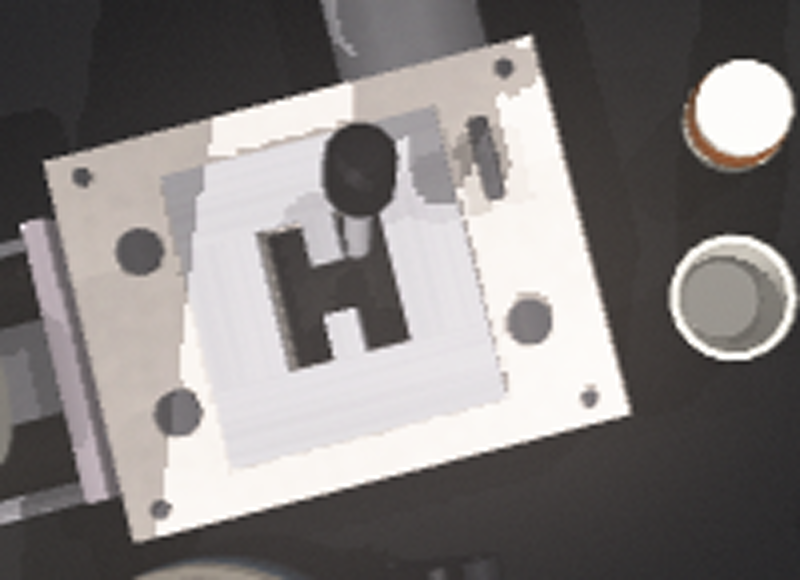

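The lever is in the far-right slot, with the knob at top zoom (360,168) and scene zoom (436,285). The jar and beaker are unmoved. I'll do a numeric check of the lean.

```bash
python3 - <<'E'
from h import *
from scipy.optimize import least_squares
c=manip.camera("top");s=manip.camera("scene")
def blob(im,x0,y0,x1,y1,th):
    m=(im[y0:y1,x0:x1].max(2)<th).astype(np.uint8)
    n,l,st,ce=cv2.connectedComponentsWithStats(m);k=1+np.argmax(st[1:,4]);return st[k]+np.array([x0,y0,0,0,0]),ce[k]+[x0,y0]
bt=blob(c["image"],222,186,248,216,90);bs=blob(s["image"],315,170,345,200,60);print(bt,bs)
def sil(cam,fa,lr):
    ax=np.array(lever(fa,lr,1))-np.array([0,0,20]);a=np.cross(ax,[1,0,0]);a/=np.linalg.norm(a);b=np.cross(ax,a)
    P=[proj(cam,w(*(np.array(lever(fa,lr,r))+15*(np.cos(t)*a+np.sin(t)*b)))) for r in(108,152) for t in np.linspace(0,6.28,24)]
    h=cv2.convexHull(np.array(P,np.float32));M=cv2.moments(h);return np.array([M["m10"]/M["m00"],M["m01"]/M["m00"]])
for nm,cam,t in(("top",c,bt[1]),("scene",s,bs[1])):
    r=least_squares(lambda p:sil(cam,*p)-t,[.28,-.2],diff_step=1e-3);print(nm,r.x,r.cost)
E
```

```text
(array([226, 191,  18,  25, 346]), array([234.6300578 , 202.18208092])) (array([318, 177,  19,  23, 271]), array([328.4095941 , 187.15129151]))
top [ 0.30429635 -0.23339887] 3.235039223184499e-13
scene [ 0.31893623 -0.25646624] 9.70759166957964e-14
```

```bash
python3 - <<'E'
from h import *
manip.hold(.3);print(manip.get_contact_force(),manip.get_time());manip.sign_off()
E
```

```text
[-1.8408633  -0.96558281 -0.69092237] 27.8083
the job is handed in; nothing more can be done
```

The lever is in the far-right slot, the one flagged by the T-pin, and I handed the job in at about 28 s. I pushed it with the shut fingers: far to neutral, right across neutral, then far to the slot end.

- **Lever position:** the final images gave shift_fa 0.30 from the top camera and 0.32 from the scene camera. shift_lr came out at -0.23 and -0.26. All four are inside the required limits.
- **Force:** readings during the pushes stayed around 2 N, about the level of the sensor noise. No clear force rise marked the end stop, so "fully home" rests on the images.
- **Bystanders:** the sample jar and beaker looked unmoved in the last top view. I did not re-measure them, and the wrench was outside that picture, though the arm never went near it.
- **Arm:** it finished well clear, on the near side and above the gearbox.
- **Disagreement:** the shut fingertips appeared only about 3 mm ahead of the TCP, not the 22 mm stated. I picked a pushing height that was safe for either value.

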